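# Set the sprung tweezers to the collar gap over the grommet plug

### The job

Swing the red cam lever fully across to free the sprung tweezers from their stand, then lift the tweezers out and squeeze them until the red pointer stands within the yellow collar on the cross bar. Finish still holding them in the air, level and steady at that gap, with the tips a few centimetres clear above the middle of the black rubber grommet plug. Leave the lever freed, and do not disturb the plug or the other parts on the table.

Things in the scene. Friction and masses are not known exactly. Their poses are not given: they have to be found in the camera images.
- tweezers_grip (a point): sprung steel tweezers, 230 mm, 0.10 kg, in the stand: heel block, two upright blades 14 mm high, a black rubber finger pad (24 mm long, 26 mm high) outside each blade. Point midway between the pads, half-way up, near the balance point, 60 mm above the table. x points to the tips, y to the left blade, z up. Squeeze at the pads from above, closing along y; below them is free to 10 mm above the table
- blade_l (a joint): angle in rad by which each blade is squeezed in, 0 at rest to 0.115 tips shut; both blades move alike, hinged 120 mm behind the pads' middle. Each blade's middle plane then stands at a = 0.125 - this to the axis, and the pads measure 14 mm + 240 mm x sin(a) over their outsides (44 mm at rest). Squeezing at the pads takes about 100 N/rad x (0.155 - a) per side: 7 to 11.5 N at the gaps wanted
- tweezers_tips (a point): point midway between the tweezer tips, on their axis 80 mm ahead of the middle of the pads, half-way up the blades (same axes as tweezers_grip). Nothing of the tweezers hangs lower than 13 mm below this height
- pointer (a point): end of the small red pointer standing on top of the right blade, 187 mm from its hinge, 20 mm above the blade's mid height; it moves along the white cross bar as the tweezers are squeezed
- collar_mark (a point): yellow collar 8 mm wide clamped on the white cross bar that is fixed across the top of the left blade, 190 mm from the hinge; this point is its middle. Its y axis runs along the bar: the pointer's y in this frame is 0 when the gap is right and negative when the tweezers are open too wide
- collar (a joint): where the yellow collar is clamped along the cross bar: its distance in m from the middle plane of the left blade (0.016 to 0.032). The pointer stands at 187 mm x sin(2a) on the same scale when each blade is at angle a to the axis; 46 mm at rest
- lever (a joint): red cam lever on the stand, in rad: about 0 = locked (keeper tongue over the heel of the tweezers, holding it down), 1.57 = fully across against its stop, keeper drawn back 18 mm and heel free. Grows clockwise seen from above; stays where left; about 2 N at the knob moves it. The eccentric disc under it shifts the keeper
- lever_knob (a point): middle of the upright round red knob at the end of the cam lever: 16 mm diameter, 44 mm high, top 104 mm and foot 60 mm above the table, 72 mm from the pivot. Moves with the lever
- lever_pivot (a point): point on the vertical axis of the cam lever, at the knob's mid height, 205 mm behind the finger pads on the stand's centre line; its x axis points to the tips of the stored tweezers, y to their left. The locked lever points 0.785 rad to the right of x, the freed one 2.356 rad to the right of x
- stand: blue base plate 340 x 100 x 10 mm fixed to the table, with an aluminium heel seat (slot open at the top, lips ahead of the heel to 74 mm), a keeper guide 87 mm high and a blade rest 53 mm high, 50 mm ahead of the pads. Origin at table height under the middle of the pads of the stored tweezers, x towards the tips
- plug_top (a point): centre of the top face of the black rubber grommet plug, a flanged disc 40 mm in diameter and 24 mm high standing on the table
- rod_end: bystander: silver piston rod end, eye 44 mm in diameter, 18 mm thick, with a shank; origin under the eye
- cap: bystander: brass pressure cap, 42 mm in diameter, 28 mm high; origin under its centre
- tin: bystander: red tin, 60 mm in diameter, 60 mm high; origin under its centre
- wrench: bystander: steel wrench 180 mm long, lying flat; origin under its middle
- knuckle: bystander: rusty cast claw knuckle, about 110 x 55 x 34 mm, lying in the open yellow flap bin at the left edge; origin under its hub
Not all that is in view belongs to the job. Leave any brown look-alike of the part that bears tweezers_grip alone.

How it is judged (in metres and radians):
On the way, in this order (a step that is already met when the one before it is completed fails the run):
1. the cam lever is swung fully across (value of joint lever above 1.35 rad), for 0.1 s.
2. the tweezers are lifted out of the stand (height (world z) of tweezers_grip above 0.095 m and contact force between tweezers and stand below 0.05 N), for 0.1 s.
At the end, for the whole second after the job is handed in: Lever still freed (over 1.3 rad), pointer within 4 mm of the collar's middle; tweezers held still by the fingers, level within 0.3 rad, clear of stand and plug, tips 65 to 300 mm above the table and within 25 mm (level) of the plug's centre; plug moved under 20 mm (value of joint lever above 1.3 rad and y of pointer in the frame of collar_mark between -0.004 and 0.004 m and horizontal distance between tweezers_tips and plug_top below 0.025 m and height (world z) of tweezers_tips between 0.065 and 0.3 m and angle between tweezers_grip's own z axis and vertical below 0.3 rad and contact force between the fingers and tweezers above 2 N and contact force between tweezers and stand below 0.05 N and contact force between tweezers and plug below 0.05 N and linear speed of tweezers below 0.03 m/s and angular speed of tweezers below 0.3 rad/s and distance of plug_top from where it was at the start of the episode below 0.02 m); the arm keeps its last pose, push and grip.
It fails at once if the grommet plug is knocked or moved (distance of plug_top from where it was at the start of the episode above 0.02 m).
It fails at once if another part on the table is disturbed (distance of any of rod_end, cap, tin, wrench, knuckle from where it was at the start of the episode above 0.03 m).
It also fails if it takes over 53 s, if anything falls off the work surface, if the arm or the gripper's body presses on something with over 40 N, if the wrist force passes 120 N, or if a joint passes its speed limit or range.

### The arm

A 7-joint arm with a two-finger parallel gripper is mounted at the origin on the work surface. World frame = base frame: x ahead of the robot, y to its left, z up, the work surface at z = 0. Lengths are in mm, angles in rad, forces in N, time in s.
With the tool pointing down it reaches from about 400 to 850 mm from the base axis. Payload 4.4 kg.
Tool frame: the origin (TCP) lies midway between the tips of the shut fingers; the grasp point (between the pads) lies ctrl.pinch_z behind it (ctrl.pinch_z is the distance from the TCP to the grasp point, in mm); z points along the fingers, y is the line along which they close (so a half turn about z gives the same grasp; the last joint's range is limited). The gripper opens to 94 mm and grips with 3 to 60 N. Pads are 16 mm wide; open, the fingers measure 119 mm over their backs; the gripper's body (75 mm by 177 mm) begins 78 mm behind the grasp point.
Start: joints at [-0.066, 0.628, 0.038, 1.517, -0.027, 0.996, -0.02], TCP at [650.014, 0.029, 172.378] pointing down, gripper open.
Joint ranges: [-3.06, 3.06], [-0.37, 2.12], [-1.25, 1.32], [0.18, 2.47], [-1.1, 4.24], [0.23, 1.98], [-2.94, 2.94]. Speed limits (rad/s): [2.57, 2.57, 3.14, 3.14, 3.14, 3.14, 3.14].

### API

Orientations are given as [roll, pitch, yaw] about the fixed x, y, z axes, in that order (R = Rz(yaw) Ry(pitch) Rx(roll)).
In Python, from station import ctrl, vision, workorder gives the robot as it stands.
- The arm moves only by the shell command python3 -m creep 'ROWS' [FORCE]. ROWS is JSON, a list of rows, each a list of 7 numbers: the finger opening in m, from 0 to 0.094, then the shift along the tool's x, y, z in m, then the turn, a rotation vector about the tool's x, y, z in degrees. A call has 1 to 5 rows; each row shifts and turns the commanded pose from where the row before left it, along the tool's axes as they then stand; what a row does not reach is not made up. A row lasts 1/12 s, in which the tool goes at most 41.7 mm and 7.16 degrees, less where a joint would pass 70% of its speed; a pose out of reach is approached as far as the arm can. A call is refused whole if a number of a shift passes 0.0417 or a number of a turn 7.16, either way. A call with a gripper value outside its range is refused whole. The fingers move at their own pace and stop on an object; FORCE is the grip in N (left out, the last holds). Time passes only in rows, so rows that do not move let the fingers close. It gives the time, the measured TCP pose, the force, the opening and the grip force at its end, in the units of the state.
- ctrl.state(): the state, without advancing time (a new reading comes with each control period).
- vision.get_image(name): name is "scene" or "side" or "wrist"; returns the picture (384x512x3 uint8, red, green, blue); there is no depth.
- vision.camera_info(name): a dict with "fx", "fy", "cx", "cy" (pixels), "rvec" (rotation vector, rad) and "tvec" (3), from world to camera coordinates, as OpenCV has them; the wrist camera has in their place "T_tool_cam" (4x4, takes a point from camera to tool coordinates, whose origin is the TCP and whose axes are the flange's). Camera axes: x right, y down, z forward; pixel columns grow to the right and rows downward; lengths in mm; the calibration is good to about 2 mm. A picture is of the moment at which its call begins: read the wrist's pose just before it. camera_info takes no time and is no camera call.
- workorder.sign_off(): hands the job in; it is judged then, once.
The state is a dict: "t": time; "joint_positions": joint angles; "joint_velocities": joint speeds; "effort": joint torques, N m; "ee_pos": TCP position; "tcp_rot": TCP orientation; "contact_force": force on the tool from outside, world axes, zero at the start; "ft_torque": the same for the moment, N m; "width": finger opening in mm; "finger_force": force on a finger pad.
Only numpy, scipy, OpenCV 4.12 (cv2) and the standard library are available. Lean on these libraries where they do the work, as an engineer would, in place of code of your own. Each camera call takes 0.05 s, during which the arm holds its last target. There are 200 camera calls.

## Working session

There is one attempt and no reset: what is moved stays moved. The work goes in short steps, Python scripts to look and compute and a shell command to move; the robot and the scene stay as the last step left them, time stands still between calls to the robot, and variables do not carry over. Pictures are saved under pics/ and viewed, at most 10 in all, crops included, and the job is handed in when it is done.

```bash
ls; mkdir -p pics; cat > h.py <<'E'
import numpy as np, cv2
from station import ctrl, vision, workorder
from scipy.spatial.transform import Rotation as R
def cam(n):
    i=vision.camera_info(n)
    K=np.array([[i['fx'],0,i['cx']],[0,i['fy'],i['cy']],[0,0,1]])
    if n=='wrist':
        s=ctrl.state(); T=np.eye(4); T[:3,:3]=R.from_euler('xyz',s['tcp_rot']).as_matrix(); T[:3,3]=s['ee_pos']
        W=T@np.array(i['T_tool_cam']); return K,W[:3,:3],W[:3,3]
    r=cv2.Rodrigues(np.array(i['rvec'],float))[0]; return K,r.T,-r.T@np.array(i['tvec'],float).ravel()
def onz(c,uv,z):
    K,r,o=c; d=r@np.linalg.inv(K)@np.array([uv[0],uv[1],1.]); return o+d*(z-o[2])/d[2]
def proj(c,p):
    K,r,o=c; q=K@(r.T@(np.array(p)-o)); return q[:2]/q[2]
E
python3 - <<'E'
from h import *
print(ctrl.state(),ctrl.pinch_z)
a=[]
for n in('scene','side','wrist'):
    im=vision.get_image(n); cv2.imwrite(f'pics/{n}0.png',im[:,:,::-1]); print(n,cam(n)[2].round())
E
```

```text
pics
{'t': 0.0, 'joint_positions': array([-0.06580116,  0.6293081 ,  0.03845525,  1.51835254, -0.02699629,
        0.9963126 , -0.0199645 ]), 'joint_velocities': array([-0.0001079 , -0.00018945,  0.00174109, -0.00043381, -0.00080691,
       -0.00019962, -0.00137725]), 'effort': array([ 1.05774864e-04, -5.49729431e+01,  1.14371493e+00, -1.86633307e+01,
       -5.21096285e-02,  2.37884105e-02,  1.36332897e-04]), 'ee_pos': array([6.49272734e+02, 1.93951202e-02, 1.71484032e+02]), 'tcp_rot': array([-3.13973072e+00,  3.32516737e-05,  1.57082463e+00]), 'contact_force': array([ 0.70678846, -0.97436279,  0.87496816]), 'ft_torque': array([-0.063907  , -0.07180334,  0.05430924]), 'finger_force': 0.0, 'width': 93.88749693226963} 18.8
scene [1302. -135.  846.]
side [  371. -1084.   903.]
wrist [649.  85. 386.]
```

View pics/scene0.png

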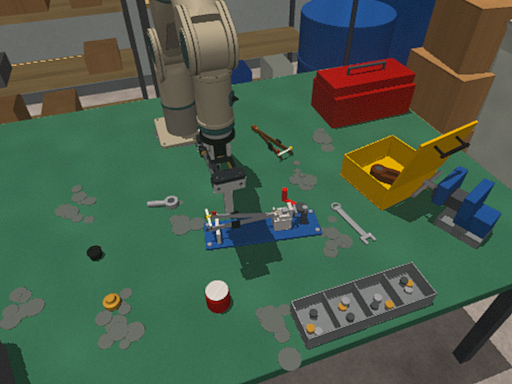

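View pics/side0.png

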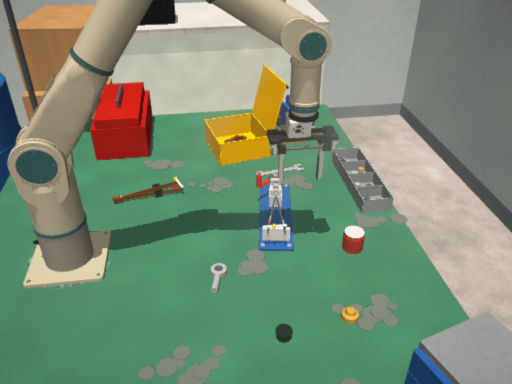

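The scene view shows the stand's plate spanning (205,245)–(322,228) with tips towards the left (−y). The red knob is at (285,192), the plug at (95,253) and the brown decoy at (270,140). The side view has the plug at (284,332), the knob at (260,180) and the plate at (276,215).

```bash
python3 - <<'E'
from h import *
def mask(n,roi,f):
    im=cv2.imread(f'pics/{n}0.png'); h=cv2.cvtColor(im,cv2.COLOR_BGR2HSV).astype(int)
    m=f(h[...,0],h[...,1],h[...,2]); k=np.zeros(m.shape,bool); x0,y0,x1,y1=roi; k[y0:y1,x0:x1]=1; return (m&k).astype(np.uint8)
blue=lambda h,s,v:(h>100)&(h<130)&(s>120)
red=lambda h,s,v:((h<6)|(h>174))&(s>150)&(v>70)
dark=lambda h,s,v:(v<45)
for n,rb,rr,rp in(('scene',(195,195,335,255),(270,180,305,210),(82,240,108,266)),('side',(250,170,305,260),(250,165,282,190),(270,318,300,346))):
    c=cam(n)
    m=mask(n,rb,blue); p=np.argwhere(m)[:,::-1]; q=np.array([onz(c,x,10)[:2] for x in p],np.float32)
    r=cv2.minAreaRect(q); print(n,'plate',r,len(p)); 
    m=mask(n,rr,red); p=np.argwhere(m)[:,::-1]; print('knob px',p.min(0),p.max(0),p.mean(0),onz(c,p.mean(0),82).round())
    t=p[:,1].min(); print(' top',onz(c,p[p[:,1]<=t+1].mean(0),104).round(),'knobrows',[(y,p[p[:,1]==y][:,0].min(),p[p[:,1]==y][:,0].max()) for y in range(t,p[:,1].max()+1)])
    m=mask(n,rp,dark); p=np.argwhere(m)[:,::-1]; print('plug px',p.min(0),p.max(0),p.mean(0),onz(c,p.mean(0),12).round(),len(p))
E
```

```text
scene plate ((612.9027709960938, 116.59684753417969), (339.6982116699219, 105.93695068359375), 80.15682983398438) 2130
knob px [282 188] [295 204] [285.8313253  196.19277108] [578. 204.  82.]
 top [567. 202. 104.] knobrows [(188, np.int64(283), np.int64(286)), (189, np.int64(282), np.int64(286)), (190, np.int64(282), np.int64(286)), (191, np.int64(283), np.int64(286)), (192, np.int64(283), np.int64(286)), (193, np.int64(283), np.int64(286)), (194, np.int64(282), np.int64(286)), (195, np.int64(282), np.int64(286)), (196, np.int64(282), np.int64(286)), (197, np.int64(282), np.int64(285)), (198, np.int64(282), np.int64(285)), (199, np.int64(282), np.int64(288)), (200, np.int64(282), np.int64(290)), (201, np.int64(285), np.int64(292)), (202, np.int64(291), np.int64(294)), (203, np.int64(291), np.int64(295)), (204, np.int64(292), np.int64(292))]
plug px [ 87 246] [102 260] [ 94.53757225 252.6300578 ] [ 542. -353.   12.] 173
side plate ((607.063720703125, 111.5593032836914), (347.640625, 98.76547241210938), 80.52542114257812) 1067
knob px [257 174] [269 186] [260.64197531 180.82716049] [574. 198.  82.]
 top [568. 202. 104.] knobrows [(174, np.int64(257), np.int64(260)), (175, np.int64(257), np.int64(260)), (176, np.int64(257), np.int64(260)), (177, np.int64(257), np.int64(260)), (178, np.int64(257), np.int64(260)), (179, np.int64(257), np.int64(260)), (180, np.int64(257), np.int64(268)), (181, np.int64(257), np.int64(268)), (182, np.int64(257), np.int64(269)), (183, np.int64(257), np.int64(266)), (184, np.int64(257), np.int64(264)), (185, np.int64(257), np.int64(262)), (186, np.int64(257), np.int64(260))]Traceback (most recent call last):
  File "<stdin>", line 14, in <module>
    return umr_minimum(a, axis, None, out, keepdims, initial, where)
ValueError: zero-size array to reduction operation minimum which has no identity
```

View pics/wrist0.png

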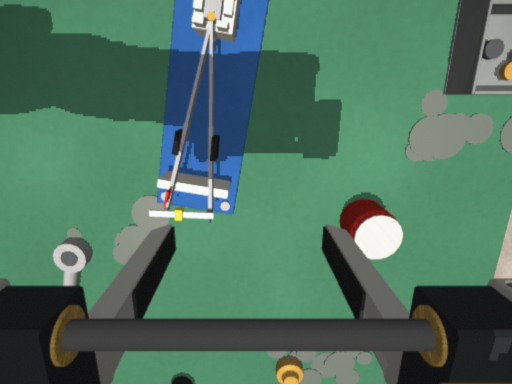

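The wrist view shows the two black pads at (178,142) and (214,148). The red pointer is at (168,197), the collar at (179,214) and the cross bar at row 214. The plug is just visible at the bottom, near (181,381).

```bash
python3 - <<'E'
from h import *
c=cam('wrist')
im=cv2.imread('pics/wrist0.png'); h=cv2.cvtColor(im,cv2.COLOR_BGR2HSV)
m=(h[...,2]<40).astype(np.uint8); m[:120]=0; m[165:]=0; m[:,:165]=0; m[:,225:]=0
n,l,s,ce=cv2.connectedComponentsWithStats(m)
for i in range(1,n):
    if s[i,4]>20: print(s[i],ce[i],onz(c,ce[i],65).round(1))
print('heel collar px',onz(c,(179,214),80).round(),'pointer',onz(c,(168,197),80).round(), 'bar ends',onz(c,(149,213),80).round(),onz(c,(214,216),80).round())
# plate edges angle
b=((h[...,0]>100)&(h[...,0]<130)&(h[...,1]>120)).astype(np.uint8); b[220:]=0;b[:60]=0
p=np.argwhere(b)[:,::-1]
for f in(np.min,np.max):
    e=np.array([onz(c,(f(p[p[:,1]==y,0]),y),10)[:2] for y in range(70,195,5)]); k=np.polyfit(e[:,1],e[:,0],1); print('edge x=',k, np.degrees(np.arctan(k[0])))
for n,uv in(('scene',(94.5,252.6)),('side',(284,332))): print('plug',onz(cam(n),uv,14).round())
hs=cv2.cvtColor(cv2.imread('pics/side0.png'),cv2.COLOR_BGR2HSV)[...,2]; mm=(hs[315:350,268:300]<60).astype(np.uint8); q=np.argwhere(mm); print(q.min(0)+[315,268],q.max(0)+[315,268],q.mean(0)+[315,268])
E
```

```text
[175 130   7  18  67] [177.76119403 137.25373134] [575.9  46.6  65. ]
[211 136   8  25 156] [214.33333333 147.48076923] [613.5  36.   65. ]
heel collar px [575. -33.  80.] pointer [565. -14.  80.] bar ends [543. -32.  80.] [612. -35.  80.]
edge x= [-7.98292326e-02  5.57186221e+02] -4.564199098425851
edge x= [1.69892293e-01 6.37758746e+02] 9.64204740375589
plug [ 544. -353.   14.]
plug [ 544. -353.   14.]
[325 277] [341 291] [332.88235294 283.56372549]
```

```bash
python3 -m creep '[[0,0.033,-0.016,0,0,0,0],[0,0.033,-0.016,0,0,0,0],[0,0.033,-0.016,0,0,0,0],[0,0.033,-0.016,0,0,0,0],[0,0.033,-0.016,0,0,0,0]]' 20; python3 -m creep '[[0,0,0,0,0,0,0],[0,0,0,0,0,0,0],[0,0,0,0,0,0,0]]'; python3 - <<'E'
from h import *
c=cam('wrist'); im=vision.get_image('wrist'); cv2.imwrite('pics/w1.png',im[:,:,::-1])
h=cv2.cvtColor(im,cv2.COLOR_RGB2HSV).astype(int)
m=(((h[...,0]<6)|(h[...,0]>174))&(h[...,1]>150)&(h[...,2]>70)).astype(np.uint8)
n,l,s,ce=cv2.connectedComponentsWithStats(m)
for i in range(1,n):
    if s[i,4]>30: print(s[i],ce[i],onz(c,ce[i],104).round(1),onz(c,ce[i],60).round(1))
print('expect',proj(c,(568,202,104)),proj(c,(568,202,60)))
E
```

```text
t: 0.57
ee_pos: [568.9, 166.3, 172.1]
tcp_rot: [-3.141, 0.0, 1.57]
contact_force: [0.6, 0.9, -0.9]
width: 64.3
finger_force: 0.0
t: 0.82
ee_pos: [570.2, 164.4, 172.3]
tcp_rot: [3.141, 0.001, 1.571]
contact_force: [0.5, -0.5, -0.1]
width: 44.5
finger_force: 0.0
[239 121  46  41 667] [258.30734633 141.56221889] [579.  211.7 104. ] [580.5 205.8  60. ]
expect [246.29538046 152.07358169] [246.54284642 145.1466421 ]
```

View pics/w1.png

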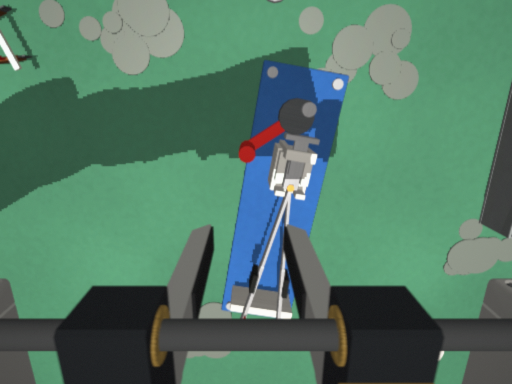

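The knob's top sits at (246,153), where I predicted it, so the position is confirmed. I'll finish closing, descend and then push.

```bash
python3 -m creep '[[0,0,0,0,0,0,0],[0,0,0,0,0,0,0],[0,0,0,0,0,0,0],[0,0,0,0,0,0,0],[0,0,0,0,0,0,0]]';  python3 -m creep '[[0,0,0,0,0,0,0],[0,0,-0.001,0.034,0,0,0],[0,0,-0.001,0.034,0,0,0],[0,0,0,0.034,0,0,0],[0,0,0,0,0,0,0]]'; python3 -m creep '[[0,0.007,-0.001,0,0,0,0],[0,0.007,-0.001,0,0,0,0],[0,0.007,-0.002,0,0,0,0],[0,0,0,0,0,0,0]]'
```

```text
t: 1.28
ee_pos: [570.2, 164.6, 172.3]
tcp_rot: [-3.142, 0.0, 1.57]
contact_force: [0.4, 0.3, -0.6]
width: 7.1
finger_force: 0.0
t: 1.7
ee_pos: [563.0, 163.6, 64.7]
tcp_rot: [-3.131, 0.003, 1.571]
contact_force: [-1.4, -0.3, 0.5]
width: 0.5
finger_force: 0.0
t: 2.03
ee_pos: [564.9, 189.8, 72.6]
tcp_rot: [3.138, -0.003, 1.574]
contact_force: [-0.4, 0.2, -0.0]
width: 0.2
finger_force: 0.0
```

```bash
python3 -m creep '[[0,0.010,-0.004,0,0,0,0],[0,0.010,-0.003,0,0,0,0],[0,0.009,0,0,0,0,0],[0,0.009,0,0,0,0,0],[0,0.009,0,0,0,0,0]]';  python3 -m creep '[[0,0.009,0.003,0,0,0,0],[0,0.009,0.003,0,0,0,0],[0,0.009,0.004,0,0,0,0],[0,0.006,0.005,0,0,0,0],[0,0,0,0,0,0,0]]'; python3 - <<'E'
from h import *
c=cam('scene'); im=vision.get_image('scene'); cv2.imwrite('pics/s2.png',cv2.resize(im[150:270,180:340,::-1],None,fx=4,fy=4))
h=cv2.cvtColor(im,cv2.COLOR_RGB2HSV).astype(int)
m=((h[...,0]<6)|(h[...,0]>174))&(h[...,1]>150)&(h[...,2]>70); m[:170]=0;m[225:]=0;m[:,:260]=0;m[:,340:]=0
p=np.argwhere(m)[:,::-1]; print(p.min(0),p.max(0)); print(proj(c,(569,198,104)),proj(c,(586,299,104)))
E
```

```text
t: 2.45
ee_pos: [557.0, 234.5, 70.6]
tcp_rot: [3.141, -0.0, 1.571]
contact_force: [-1.2, 0.3, -0.3]
width: 0.1
finger_force: 0.0
t: 2.87
ee_pos: [573.2, 268.1, 70.3]
tcp_rot: [3.14, -0.001, 1.572]
contact_force: [-0.4, 1.0, -0.7]
width: 0.3
finger_force: 0.0
[282 187] [295 204]
[283.13741745 189.23024315] [317.09442548 185.08006925]
```

View pics/s2.png

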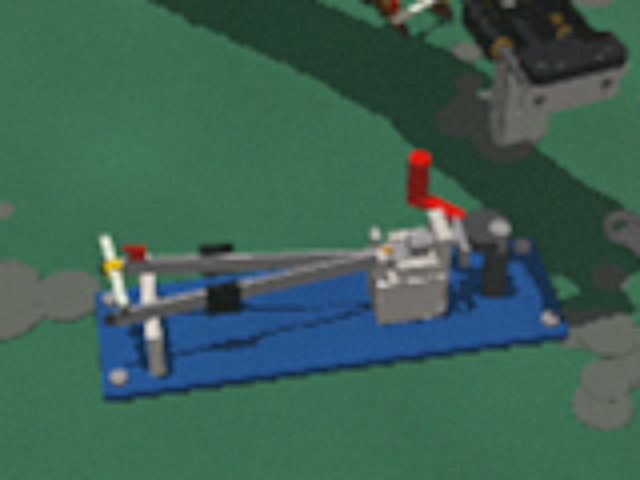

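The lever hasn't moved: the knob is still at (285,189) and the fingertips have gone past it, at about (309,185). I'll check how the fingertips project.

```bash
python3 - <<'E'
from h import *
s=ctrl.state(); p=s['ee_pos']; print(p,s['tcp_rot'])
for n in('scene','side'): 
    c=cam(n); print(n,proj(c,p),'knob top/foot',proj(c,(568,202,104)),proj(c,(568,202,60)))
c=cam('scene'); print(onz(c,(308.7,185),70),onz(c,(284.5,200),60))
im=vision.get_image('side'); cv2.imwrite('pics/d2.png',cv2.resize(im[110:260,210:350,::-1],None,fx=4,fy=4))
E
```

```text
[572.65716486 266.77487726  70.18754384] [ 3.14109675e+00 -2.18410524e-04  1.57143962e+00]
scene [304.28948454 193.0213804 ] knob top/foot [284.27815387 188.69768857] [283.63415124 199.47880726]
side [256.96474061 172.96055287] knob top/foot [258.52542716 174.4915542 ] [258.47964399 186.09568243]
[544.16973221 294.69662387  70.        ] [570.94028422 203.59340709  60.        ]
```

View pics/d2.png

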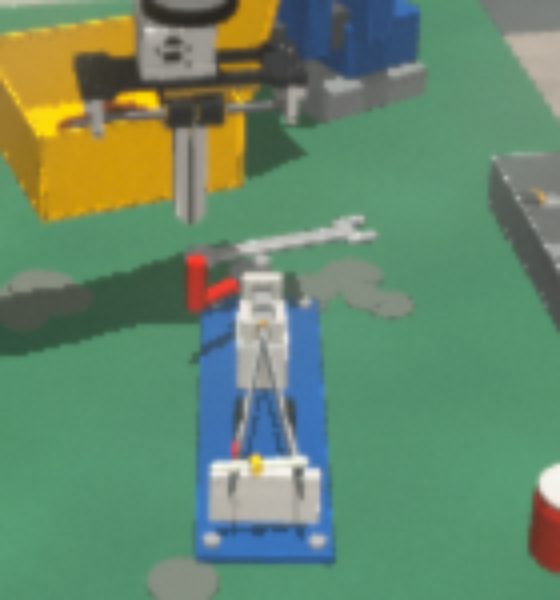

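```bash
python3 - <<'E'
from h import *
def tri(obs):
    A=0;b=0
    for n,uv in obs:
        c=cam(n); a0=onz(c,uv,0);o=c[2];d=(a0-o)/np.linalg.norm(a0-o);P=np.eye(3)-np.outer(d,d);A=A+P;b=b+P@o
    return np.linalg.solve(A,b)
p=tri([('scene',(308.7,185)),('side',(257.5,165.5))]); print(p)
for n in('scene','side'): print(proj(cam(n),p))
print('knob',tri([('scene',(284.6,188.5)),('side',(258.8,175))]))
print('plugtop',tri([('scene',(94.5,250)),('side',(284,330))]))
s=ctrl.state();print(s['joint_positions'],s['ee_pos'],s['width'],ctrl.pinch_z)
E
```

```text
[574.04983942 276.90938754  96.41811525]
[308.31521769 186.11276674]
[256.94347829 164.60807175]
knob [568.217388   202.495308   103.09525464]
plugtop [ 542.96889486 -351.3287269    21.44363721]
[-0.50558517  0.71972189  0.0432539   1.66719487 -0.04101454  0.75593904
 -0.44342772] [572.23045787 265.76135481  70.12052796] 0.3288902991106253 18.8
```

```bash
python3 - <<'E'
from h import *
i=vision.camera_info('wrist'); print(i['fx'],i['cx'],i['cy'],np.array(i['T_tool_cam']).round(3))
T=np.linalg.inv(np.array(i['T_tool_cam']))
for z in(0,-26,-50):
    for y in(-47,47):
        q=T@[8,y,z,1]; print(z,y,i['fx']*q[0]/q[2]+i['cx'],i['fy']*q[1]/q[2]+i['cy'])
c=cam('wrist'); im=vision.get_image('wrist'); cv2.imwrite('pics/w3.png',im[:,:,::-1])
for z in(0,-26): q=T@[0,0,z,1]; print(i['fx']*q[0]/q[2]+i['cx'],i['fy']*q[1]/q[2]+i['cy'])
c=cam('scene')
for p in [(572,266,70),(572,266,96),(572,266,120)]: print(proj(c,p))
E
```

```text
307.0169691788493 248.32521322199528 191.80493263739265 [[ 1.00000e-03 -9.57000e-01 -2.90000e-01  8.48200e+01]
 [ 1.00000e+00  1.00000e-03  0.00000e+00 -3.98000e-01]
 [-0.00000e+00 -2.90000e-01  9.57000e-01 -2.14032e+02]
 [ 0.00000e+00  0.00000e+00  0.00000e+00  1.00000e+00]]
0 -47 185.18163599704792 207.21391572598216
0 47 312.2529213122406 207.29952363422922
-26 -47 177.41977756824974 220.56123004798036
-26 47 320.12559513197044 220.65476051829768
-50 -47 168.34230201528052 236.17088340189943
-50 47 329.33224117333566 236.27295347353723
248.71036268372677 217.3453214856679
248.76505604389678 231.77232041817007
[303.95851857 192.98508838]
[304.65842895 186.61300142]
[305.32469611 180.54720736]
```

View pics/w3.png

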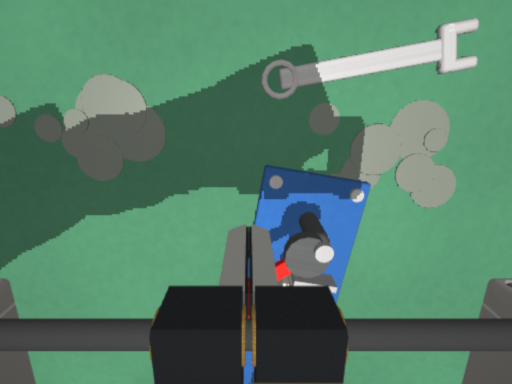

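```bash
python3 - <<'E'
from h import *
c=cam('wrist')
a,b=onz(c,(265,166),10),onz(c,(370,185),10); print(a,b,np.linalg.norm(a-b))
# from scene/side: same corners
for n,u in(('scene',(180+540/4,150+240/4)),('scene',(180+567/4,150+330/4)),('side',(210+203/4,110+300/4)),('side',(210+320/4,110+300/4))): print(n,onz(cam(n),u,10))
im=cv2.imread('pics/w3.png'); print(im[215:240,225:275,2][::2,::3])
im=vision.get_image('side')[...,0]; print(im[150:185,245:270:2])
E
```

```text
[586.91763749 291.42171475  10.        ] [684.51988239 273.48456154  10.        ] 99.23678588808265
scene [597.18334354 297.16953143  10.        ]
scene [686.49652689 275.82936185  10.        ]
side [588.44912351 283.93989593  10.        ]
side [687.78570267 269.39485477  10.        ]
[[ 96  97  97  96  95  96  95  94  96  96  48  68  69  68  67  68  68]
 [ 97  96  97  96  95  94  94  94  94  93  47  69  67  68  68  68  66]
 [ 96  96  97  95  95  96  94  94  95  94  47  67  67  67  68  68  68]
 [ 97  97  97  97  97  95  96  95  95  89  55  68  67  67  67  68  67]
 [ 97  96  95  96  96  96  95  96  97  91  59  67  66  68  69  68  69]
 [ 97  95  96  96  95 105 112  98  93 113 102  78  67  67  67  68  68]
 [ 95  95  96  99 112 114 115  58  48 111 115 113  99  71  67  67  66]
 [ 95  98 109 115 114 115 115  53  40 110 116 114 115 109  92  59  40]
 [ 96 101 116 115 114 113 116  50  35 110 115 115 114 114 115  41  39]
 [ 97 107 115 115 115 115 114  44  28 111 115 116 114 115 114  45  38]
 [ 95 114 115 115 115 115 116  43  28 110 115 114 115 116 115  55  40]
 [ 96 113 114 115 114 115 115  42
[... 1335 characters left out ...]
88  87  86 110 123 114 109 109 113 143]
 [ 85  86  88  87  82  72 133 158 123 113 118 128 135]
 [ 86  88  84  83  64  66 236 238 169 116 122 123 102]
 [ 85  85  67  64  60  63 237 244 175 113  83  79  88]
 [ 82  62  60  57  58  61 181 220 143  91  64  76 101]
 [ 62  57  59  58  59  62 160 190 122  66  62  88 106]
 [ 57  58  56  58  58  62 161 184 116  64  64  97 107]
 [ 57  59  58  58  57  62 160 182 115  63  80 157 117]
 [ 54  58  58  59  58  61 162 184 108  81 169 237 139]
 [ 56  57  60  59  59  62 163 182 114 171 238 240 157]
 [ 55  56  57  60  59  61 162 183 156 239 240 189 172]
 [ 56  59  59  58  60  62 162 180 166 244 184 124 105]
 [ 57  58  58  58  60  63 162 180 189 193 126  73  79]]
```

The pose is right (the plate end measures 99 mm against 100 mm), but in all three views the visible fingertips end about 30 mm short of the reported TCP. So they skimmed over the knob. I'll go back and push lower, which is safe under either reading.

```bash
python3 -m creep '[[0,0,0,-0.03,0,0,0],[0,-0.01,0,-0.03,0,0,0],[0,-0.034,-0.002,0,0,0,0],[0,-0.034,-0.002,0,0,0,0],[0,-0.030,0,0,0,0,0]]';  python3 -m creep '[[0,0,0,0,0,0,0],[0,0,0,0.03,0,0,0],[0,0,0,0.03,0,0,0],[0,0,0,0.025,0,0,0],[0,0,0,0,0,0,0]]'; python3 -m creep '[[0,0.007,0,0,0,0,0],[0,0.007,0,0,0,0,0],[0,0.007,-0.001,0,0,0,0],[0,0.007,-0.003,0,0,0,0],[0,0,0,0,0,0,0]]'
python3 - <<'E'
from h import *
im=vision.get_image('side'); cv2.imwrite('pics/d3.png',cv2.resize(im[140:240,210:310,::-1],None,fx=4,fy=4))
print(ctrl.state()['contact_force'])
im=im[...,:].astype(int); m=(im[...,0]>130)&(im[...,1]<60); m[:165]=0;m[195:]=0;m[:,:245]=0;m[:,285:]=0; p=np.argwhere(m); print(p.min(0),p.max(0))
E
```

```text
t: 3.48
ee_pos: [567.6, 155.5, 131.2]
tcp_rot: [3.141, 0.001, 1.57]
contact_force: [0.6, -0.0, 1.3]
width: 0.6
finger_force: 0.0
t: 3.9
ee_pos: [563.9, 156.3, 41.1]
tcp_rot: [-3.133, 0.003, 1.57]
contact_force: [-0.9, -0.6, -0.0]
width: 0.3
finger_force: 0.0
t: 4.32
ee_pos: [564.0, 188.5, 46.7]
tcp_rot: [3.14, -0.001, 1.573]
contact_force: [0.2, 0.4, -0.8]
width: 0.5
finger_force: 0.0
[0.60364494 0.2416663  0.28050167]
[181 264] [182 265]
```

View pics/d3.png

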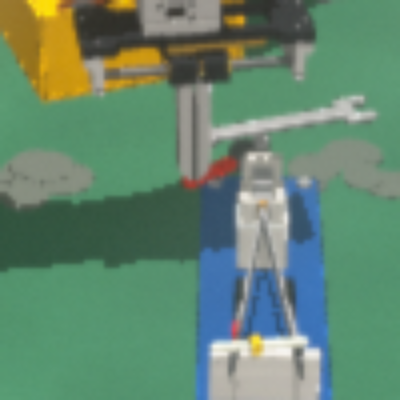

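The fingertips are now right in front of the knob, at knob-foot level. I'll follow the arc.

```bash
python3 -m creep '[[0,0.010,-0.003,0,0,0,0],[0,0.010,-0.003,0,0,0,0],[0,0.009,0,0,0,0,0],[0,0.009,0,0,0,0,0],[0,0.009,0,0,0,0,0]]';  python3 -m creep '[[0,0.009,0.003,0,0,0,0],[0,0.009,0.003,0,0,0,0],[0,0.009,0.004,0,0,0,0],[0,0.006,0.006,0,0,0,0],[0,0,0,0,0,0,0]]'; python3 - <<'E'
from h import *
c=cam('scene'); im=vision.get_image('scene'); cv2.imwrite('pics/s4.png',cv2.resize(im[150:270,180:340,::-1],None,fx=4,fy=4))
im=im.astype(int); m=(im[...,0]>130)&(im[...,1]<60);m[:165]=0;m[225:]=0;m[:,:260]=0;m[:,340:]=0
p=np.argwhere(m)[:,::-1]; print(p.min(0),p.max(0)); print(proj(c,(567,278,104)),proj(c,(586,299,104)))
E
```

```text
t: 4.78
ee_pos: [557.4, 234.2, 45.1]
tcp_rot: [-3.141, 0.0, 1.571]
contact_force: [-1.0, -2.7, -0.3]
width: 0.1
finger_force: 1.3
t: 5.2
ee_pos: [576.1, 269.0, 45.5]
tcp_rot: [3.139, -0.003, 1.572]
contact_force: [0.8, -0.0, -0.5]
width: 0.6
finger_force: 0.0Traceback (most recent call last):
  File "<stdin>", line 4, in <module>
    return umr_minimum(a, axis, None, out, keepdims, initial, where)
ValueError: zero-size array to reduction operation minimum which has no identity
```

View pics/s4.png

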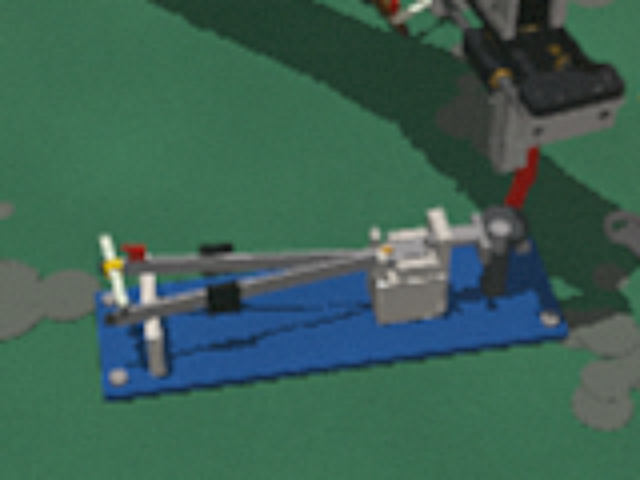

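The lever follows: its red arm is now at (525,180) in the crop, beside the finger. I'll push the rest of the way to the stop.

```bash
python3 -m creep '[[0,0.005,0.004,0,0,0,0],[0,0.005,0.004,0,0,0,0],[0,0.005,0.003,0,0,0,0],[0,0.003,0.001,0,0,0,0],[0,0,0,0,0,0,0]]';python3 -m creep '[[0,0.003,0,0,0,0,0],[0,0,0,0,0,0,0],[0,0,0,0,0,0,0]]'; 
```

```text
t: 5.67
ee_pos: [588.6, 281.2, 45.6]
tcp_rot: [3.139, 0.003, 1.569]
contact_force: [2.1, -6.3, 0.4]
width: 0.2
finger_force: 2.9
t: 5.92
ee_pos: [588.6, 281.2, 45.5]
tcp_rot: [3.139, 0.007, 1.567]
contact_force: [2.1, -10.2, 0.9]
width: 0.6
finger_force: 4.9
```

The force climbs to 10 N while the tool stands still, so the lever is at its stop. I'll retreat, open and go above the tweezers.

```bash
python3 -m creep '[[0,-0.02,0,0,0,0,0],[0,-0.015,0,-0.02,0,0,0],[0,0,0,-0.04,0,0,0],[0,0,0,-0.04,0,0,0],[0.07,0,0,-0.03,0,0,0]]';python3 -m creep '[[0.07,-0.04,0,0,0,0,0],[0.07,-0.04,0,0,0,0,4.82],[0.07,-0.04,0,0,0,0,4.82],[0.07,-0.04,0,0,0,0,0],[0.07,0,0,0,0,0,0]]'; python3 -m creep '[[0.07,0,0,0,0,0,0],[0.07,0,0,0,0,0,0],[0.07,0,0,0,0,0,0]]';python3 - <<'E'
from h import *
c=cam('scene'); im=vision.get_image('scene')
h=cv2.cvtColor(im,cv2.COLOR_RGB2HSV).astype(int)
m=((h[...,0]<6)|(h[...,0]>174))&(h[...,1]>150)&(h[...,2]>70);m[:165]=0;m[225:]=0;m[:,:270]=0;m[:,340:]=0
p=np.argwhere(m)[:,::-1]; print(p.min(0),p.max(0)); print(proj(c,(586,299,104)),proj(c,(586,299,60)))
c=cam('wrist');s=ctrl.state(); im=vision.get_image('wrist'); cv2.imwrite('pics/w5.png',im[:,:,::-1]); print(s['ee_pos'],s['tcp_rot'])
h=cv2.cvtColor(im,cv2.COLOR_RGB2HSV)
for nm,q in(('exp pads',(594,38,73)),): print(nm,proj(c,q))
E
```

```text
t: 6.33
ee_pos: [587.8, 253.3, 178.9]
tcp_rot: [3.138, -0.003, 1.57]
contact_force: [0.2, 0.8, 0.4]
width: 4.4
finger_force: 0.0
t: 6.75
ee_pos: [576.2, 82.3, 176.3]
tcp_rot: [3.139, 0.005, 1.391]
contact_force: [-1.4, -1.1, 0.1]
width: 37.2
finger_force: 0.0
t: 7.0
ee_pos: [576.5, 95.3, 175.5]
tcp_rot: [3.141, -0.002, 1.405]
contact_force: [0.3, 0.5, 0.1]
width: 57.4
finger_force: 0.0
[309 184] [320 202]
[317.09442548 185.08006925] [315.58495256 195.85653118]
[576.3486936   95.25948854 175.37473344] [ 3.14128667e+00 -1.53255328e-03  1.40560266e+00]
exp pads [272.48460262 228.33979498]
```

View pics/w5.png

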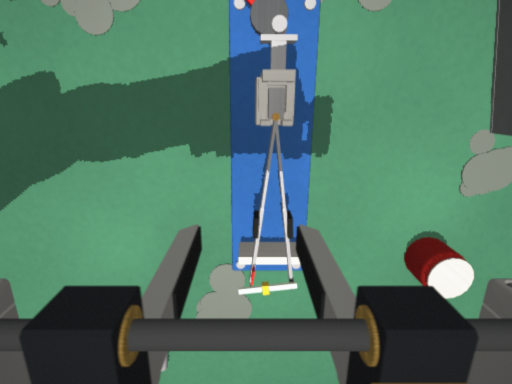

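The knob is at the freed position (317,184). In the wrist view the pads are at about (258,223) and (290,223), and the tweezers' axis is parallel to the tool's x.

```bash
python3 - <<'E'
from h import *
c=cam('wrist'); s=ctrl.state(); Rm=R.from_euler('xyz',s['tcp_rot']).as_matrix()
im=cv2.imread('pics/w5.png'); g=im.max(2)
print(g[200:246:3,244:304:2])
for uv in((258,223),(290,223),(274,223)):
    p=onz(c,uv,70); print(uv,p.round(1),(Rm.T@(p-s['ee_pos'])).round(1))
print(onz(c,(276,117),80).round(1),onz(c,(271.5,280),80).round(1))
p=np.array([592,38,60]); print(Rm.T@(p-s['ee_pos']))
E
```

```text
[[196 196 197 195 193 123 109 110 107 191 221 196 194 194 193 192 192 194
  178 172 211 115 137 191 192 192 194 194 194 194]
 [195 193 195 194 193 126 111 110 104 222 216 195 194 194 193 194 192 192
  124 145 214 118 140 192 194 194 193 194 194 194]
 [197 195 194 194 180 115 112 113 107 224 203 196 194 193 194 195 194 195
  176 130 223 127 188 196 196 195 196 194 195 195]
 [197 196 196 196 194 118 110 108 174 237 198 196 194 196 194 193 194 194
  178 145 237 164 136 190 194 193 194 194 195 195]
 [197 198 200 198 184  49  20  47 209 223 196 194 194 194 193 192 191 193
  183 130 225 192  22 113 193 192 194 193 194 194]
 [199 200 200 198 187  50  19  53 222 220 196 195 191 190 193 193 193 195
  191 128 223 205  24  38 176 194 194 197 196 196]
 [196 198 199 198 181  41  35  55 221 216 194 195 192 192 194 196 197 196
  195 123 221 205  32  31  94 192 194 195 198 199]
 [196 198 199 197 176  40  45  71 220 206 194 195 195 197 196 197 195 195
  195 175 208 204  47  45  91 193 197 198 197 195]
 [199 198 199 198 174  44  45  74 217 199 195 196 196 196 197 196 198 197
  197 177 175 203  49  45 
[... 434 characters left out ...]
161 163 195 195 186 194 193 193 193 167
  192 190 157 201  59  45  75 188  99  17  21  45]
 [115 114 115 116 115 106 197 210 124 115 116 115 116 118 115 114 114 116
  115 114 113 216 192 110 109 112  61  19  21  25]
 [109 108 109 109 109 108 219 208 112 110 111 111 111 110 110 110 110 110
  110 109 107 201 213 120 112 110  48  18  21  24]
 [114 114 114 115 114 125 221 184 115 117 116 116 116 116 118 117 117 118
  117 117 114 169 220 131 118 116  47  21  20  20]]
(258, 223) [578.8  45.5  70. ] [-48.5  10.7 105.2]
(290, 223) [614.2  39.6  70. ] [-48.5  46.5 105.2]
(274, 223) [596.5  42.5  70. ] [-48.5  28.6 105.2]
[613.9 157.4  80. ] [583.5 -22.9  80. ]
[-53.76109708  24.89166664 115.23694714]
```

```bash
python3 - <<'E'
from h import *
print(ctrl.state()['joint_positions'].round(2))
c=cam('side'); im=cv2.imread('pics/d3.png')
for z in(45,60,75): print(z,proj(c,(564,180,z)))
# collar estimate in w5 (pointer/collar at z 80)
c=cam('wrist'); im=cv2.imread('pics/w5.png'); h=cv2.cvtColor(im,cv2.COLOR_BGR2HSV).astype(int)
y=(abs(h[...,0]-28)<6)&(h[...,1]>150)&(h[...,2]>120); y[:280]=0;y[300:]=0;y[:,:255]=0;y[:,280:]=0
r=((h[...,0]<6)|(h[...,0]>174))&(h[...,1]>120)&(h[...,2]>70); r[:265]=0;r[292:]=0;r[:,:240]=0;r[:,270:]=0
P=[np.argwhere(m)[:,::-1].mean(0) for m in(y,r)]; rp=np.argwhere(r)[:,::-1]; print(P,rp.min(0),rp.max(0))
a,b=onz(c,(240,292),80),onz(c,(297,287),80); u=(b-a)/np.linalg.norm(b-a); print(np.linalg.norm(b-a),u)
print('collar-pointer along bar',(onz(c,P[0],80)-onz(c,P[1],80))@u)
E
```

```text
[-0.28  0.53  0.11  1.71 -0.07  0.91 -0.31]
45 [258.25708447 193.80246045]
60 [258.27143172 189.90277497]
75 [258.28593492 185.96070212]
[array([264.92753623, 288.30434783]), array([252.38461538, 275.58974359])] [251 267] [254 285]
66.59738534222461 [ 0.9979764 -0.0635854  0.       ]
collar-pointer along bar 12.882955471507351
```

```bash
python3 -m creep '[[0.07,-0.027,0.0135,0,0,0,0],[0.07,-0.0266,0.0135,0,0,0,0],[0.07,0,0,0.02,0,0,0],[0.07,0,0,0.02,0,0,0],[0.07,0,0,0,0,0,0]]'; python3 -m creep '[[0.07,0,0,0.0,0,0,0],[0.07,0,0,0,0,0,0]]';python3 - <<'E'
from h import *
c=cam('wrist');s=ctrl.state(); im=vision.get_image('wrist'); cv2.imwrite('pics/w6.png',im[:,:,::-1]); print(s['ee_pos'],s['tcp_rot'],s['width'])
print(proj(c,(594,38,73)),proj(c,s['ee_pos']))
E
```

```text
t: 7.52
ee_pos: [591.1, 36.1, 132.0]
tcp_rot: [-3.135, 0.001, 1.403]
contact_force: [-0.7, 0.6, -0.4]
width: 70.3
finger_force: 0.0
t: 7.68
ee_pos: [594.3, 36.6, 136.1]
tcp_rot: [3.141, -0.001, 1.404]
contact_force: [0.6, -0.3, 0.7]
width: 69.9
finger_force: 0.0
[594.25358848  36.57352578 136.06555223] [ 3.14070352e+00 -6.34656249e-04  1.40425262e+00] 69.92694577266637
[248.00645032 191.24753012] [248.67254394 217.27810122]
```

View pics/w6.png

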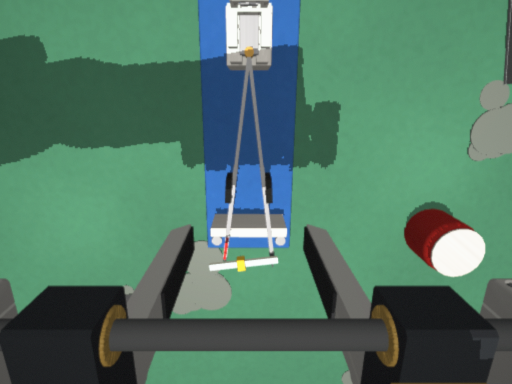

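I've now viewed 11 pictures, one over the limit of 10, so I'll work from numbers only from here. The tweezers' pads at (230,189) and (268,189) are centred between the fingers, so I'll descend.

```bash
python3 -m creep '[[0.07,0,0,0.028,0,0,0],[0.07,0,0,0.028,0,0,0],[0.07,0,0,0.028,0,0,0],[0.07,0,0,0.02,0,0,0],[0.07,0,0,0.01,0,0,0]]'; python3 -m creep '[[0.07,0,0,0.005,0,0,0],[0.07,0,0,0,0,0,0],[0.07,0,0,0,0,0,0]]'
```

```text
t: 8.15
ee_pos: [592.8, 36.0, 19.9]
tcp_rot: [-3.14, 0.0, 1.403]
contact_force: [0.2, 0.9, 0.6]
width: 70.0
finger_force: 0.0
t: 8.4
ee_pos: [594.8, 35.6, 17.6]
tcp_rot: [3.139, -0.001, 1.403]
contact_force: [0.3, -0.3, -0.9]
width: 70.4
finger_force: 0.0
```

```bash
python3 -m creep '[[0.036,0,0,0,0,0,0],[0.036,0,0,0,0,0,0],[0.036,0,0,0,0,0,0],[0.036,0,0,0,0,0,0],[0.036,0,0,0,0,0,0]]' 25; python3 -m creep '[[0.036,0,0,0,0,0,0],[0.036,0,0,0,0,0,0],[0.036,0,0,0,0,0,0],[0.036,0,0,0,0,0,0],[0.036,0,0,0,0,0,0]]'
```

```text
t: 8.82
ee_pos: [594.2, 35.3, 17.0]
tcp_rot: [3.14, -0.0, 1.403]
contact_force: [0.4, -0.8, 1.8]
width: 40.5
finger_force: 5.5
t: 9.23
ee_pos: [594.3, 35.2, 17.0]
tcp_rot: [3.14, -0.0, 1.402]
contact_force: [0.2, -1.1, 5.7]
width: 36.4
finger_force: 7.8
```

Solid contact: width 36.4 mm and 7.8 N, as the spring law predicts. Lifting.

```bash
python3 -m creep '[[0.036,0,0,-0.006,0,0,0],[0.036,0,0,-0.01,0,0,0],[0.036,0,0,-0.012,0,0,0],[0.036,0,0,-0.012,0,0,0],[0.036,0,0,0,0,0,0]]'; python3 -m creep '[[0.036,0,0,-0.016,0,0,0],[0.036,0,0,-0.016,0,0,0],[0.036,0,0,-0.016,0,0,0],[0.036,0,0,0,0,0,0],[0.036,0,0,0,0,0,0]]'; python3 - <<'E'
from h import *
im=vision.get_image('wrist'); cv2.imwrite('pics/w7.png',im[:,:,::-1]);im=vision.get_image('scene'); cv2.imwrite('pics/s7.png',im[:,:,::-1])
c=cam('scene');s=ctrl.state();Rm=R.from_euler('xyz',s['tcp_rot']).as_matrix()
h=cv2.cvtColor(im,cv2.COLOR_RGB2HSV).astype(int)
y=(abs(h[...,0]-28)<6)&(h[...,1]>150)&(h[...,2]>120);r=((h[...,0]<6)|(h[...,0]>174))&(h[...,1]>120)&(h[...,2]>70)
g=s['ee_pos']+Rm@np.array([0,0,-43.]); e=proj(c,g+Rm@[-70,0,-20]); print(g,'expect collar/pointer near',e)
for n,m in(('y',y),('r',r)):
    k=np.zeros_like(m);k[int(e[1])-25:int(e[1])+25,int(e[0])-30:int(e[0])+30]=1; p=np.argwhere(m&k)[:,::-1]; print(n,len(p),p.mean(0) if len(p) else 0)
E
```

```text
t: 9.65
ee_pos: [595.7, 35.6, 59.4]
tcp_rot: [3.137, -0.001, 1.403]
contact_force: [0.6, 0.1, -1.1]
width: 36.3
finger_force: 5.9
t: 10.07
ee_pos: [594.2, 35.5, 105.0]
tcp_rot: [3.14, -0.001, 1.403]
contact_force: [-0.4, 0.6, -1.2]
width: 35.8
finger_force: 5.9
[592.88473163  35.40859536 146.56812152] expect collar/pointer near [204.28037128 194.87217118]
y 10 [204.9 191.3]
r 18 [210.94444444 191.38888889]
```

Lifted: the wrist force matches the tweezers' weight, and the collar sits where expected in the scene image. Carrying to the plug.

```bash
python3 -m creep '[[0.036,-0.008,0.001,0,0,0,0],[0.036,-0.016,0.001,0,0,0,0],[0.036,-0.024,0.001,0,0,0,0],[0.036,-0.024,0.001,0,0,0,0],[0.036,-0.024,0.001,0,0,0,0]]'; python3 -m creep '[[0.036,-0.024,0.001,0,0,0,0],[0.036,-0.024,0.001,0,0,0,0],[0.036,-0.024,0.001,0,0,0,0],[0.036,-0.024,0.001,0,0,0,0],[0.036,-0.024,0.001,0,0,0,0]]';  python3 -m creep '[[0.036,-0.024,0.001,0,0,0,0],[0.036,-0.024,0.001,0,0,0,0],[0.036,-0.02,0.001,0,0,0,0],[0.036,-0.012,0.001,0,0,0,0],[0.036,-0.006,0.001,0,0,0,0]]'; python3 -m creep '[[0.036,0,0,0,0,0,0],[0.036,0,0,0,0,0,0],[0.036,0,0,0,0,0,0]]'; python3 - <<'E'
from h import *
s=ctrl.state();Rm=R.from_euler('xyz',s['tcp_rot']).as_matrix()
g=s['ee_pos']+Rm@np.array([0,0,-43.]);print(g,'tips',g-80*Rm[:,0],'to go',Rm.T@(np.array([543.5+80*Rm[0,0],-352+80*Rm[1,0],0])-s['ee_pos']))
O={}
for n in('scene','side','wrist'):
    c=cam(n);im=vision.get_image(n);cv2.imwrite(f'pics/{n}8.png',im[:,:,::-1])
    h=cv2.cvtColor(im,cv2.COLOR_RGB2HSV).astype(int)
    e=proj(c,g+Rm@[-70,0,-20]);print(n,e)
    y=(abs(h[...,0]-28)<7)&(h[...,1]>120)&(h[...,2]>110);r=((h[...,0]<8)|(h[...,0]>172))&(h[...,1]>110)&(h[...,2]>70);w=(h[...,1]<40)&(h[...,2]>170)
    for k,m in(('y',y),('r',r),('w',w)):
        q=np.zeros_like(m);q[max(0,int(e[1])-18):int(e[1])+18,int(e[0])-25:int(e[0])+25]=1;p=np.argwhere(m&q)[:,::-1]; print(k,len(p),(p.mean(0),p.min(0),p.max(0)) if len(p) else '')
E
```

```text
t: 10.58
ee_pos: [581.4, -61.7, 103.3]
tcp_rot: [-3.14, 0.001, 1.403]
contact_force: [0.0, -0.3, -0.9]
width: 35.9
finger_force: 5.9
t: 11.0
ee_pos: [566.0, -181.0, 103.3]
tcp_rot: [-3.14, 0.0, 1.402]
contact_force: [-0.5, 0.3, -0.9]
width: 36.2
finger_force: 5.9
t: 11.42
ee_pos: [556.3, -267.7, 103.5]
tcp_rot: [-3.14, 0.001, 1.399]
contact_force: [-0.5, 0.8, -0.6]
width: 35.6
finger_force: 5.9
t: 11.67
ee_pos: [558.2, -262.8, 104.1]
tcp_rot: [-3.141, -0.001, 1.405]
contact_force: [0.8, 0.3, -0.6]
width: 36.1
finger_force: 5.9
[ 558.23011844 -262.86408519  147.09638832] tips [ 545.00530319 -341.76332984  146.98038899] to go [-10.55794978   0.27700136 104.08111971]
scene [ 84.69190143 213.4599618 ]
y 0 
r 0 
w 15 (array([ 85.8, 217.6]), array([ 85, 215]), array([ 87, 220]))
side [285.55358748 277.37561223]
y 28 (array([279.46428571, 277.78571429]), array([277, 275]), array([281, 281]))
r 6 (array([278.33333333, 271.5       ]), array([278, 270]), array([279, 273]))
w 111 (array([281.63063063, 275.94594595]), array([265, 264]), array([296, 282]))
wrist [248.49706854 360.24283356]
y 182 (array([227.01648352, 361.60989011]), array([223, 351]), array([232, 371]))
r 0 
w 362 (array([252.15469613, 358.05801105]), array([232, 353]), array([272, 364]))
```

```bash
python3 -m creep '[[0.0335,-0.004,0,0.01,0,0,0],[0.0335,-0.004,0,0.016,0,0,0],[0.0335,-0.002,0,0.016,0,0,0],[0.0335,0,0,0.012,0,0,0],[0.0335,0,0,0.004,0,0,0]]'; python3 -m creep '[[0.0335,0,0,0,0,0,0],[0.0335,0,0,0,0,0,0],[0.0335,0,0,0,0,0,0],[0.0335,0,0,0,0,0,0],[0.0335,0,0,0,0,0,0]]'; cat > m.py <<'E'
from h import *
s=ctrl.state();Rm=R.from_euler('xyz',s['tcp_rot']).as_matrix()
g=s['ee_pos']+Rm@np.array([0,0,-43.]);print(g,'tips',g-80*Rm[:,0])
a=np.arcsin((s['width']-14)/240); print('a',a,'pointer d',187*np.sin(2*a),s['width'])
zt=g[2]+20
for n in('scene','side','wrist'):
    c=cam(n);im=vision.get_image(n);cv2.imwrite(f'pics/{n}9.png',im[:,:,::-1])
    h=cv2.cvtColor(im,cv2.COLOR_RGB2HSV).astype(int)
    e=proj(c,g+Rm@[-70,0,-20])
    y=(abs(h[...,0]-28)<7)&(h[...,1]>120)&(h[...,2]>110);r=((h[...,0]<8)|(h[...,0]>172))&(h[...,1]>110)&(h[...,2]>70);w=(h[...,1]<40)&(h[...,2]>170)
    for k,m in(('y',y),('r',r),('w',w)):
        q=np.zeros_like(m);q[max(0,int(e[1])-18):int(e[1])+18,int(e[0])-25:int(e[0])+25]=1;p=np.argwhere(m&q)[:,::-1]
        if len(p): print(n,k,len(p),p.mean(0).round(1),p.min(0),p.max(0),'tool rel',(Rm.T@(onz(c,p.mean(0),zt)-g)).round(1))
E
python3 m.py
```

```text
t: 12.23
ee_pos: [554.5, -273.9, 43.8]
tcp_rot: [-3.138, -0.001, 1.403]
contact_force: [0.2, -0.2, -1.5]
width: 33.7
finger_force: 6.8
t: 12.65
ee_pos: [556.7, -274.9, 47.1]
tcp_rot: [3.14, 0.0, 1.403]
contact_force: [-0.2, -0.1, -1.1]
width: 33.7
finger_force: 6.8
[ 556.65664776 -274.8680822    90.14555952] tips [ 543.27065144 -353.74022262   90.16940222]
a 0.08203688640016994 pointer d 30.544320659868955 33.66677567005016
scene w 11 [ 87.9 233.6] [ 87 232] [ 89 235] tool rel [-64.9  16.3 -20. ]
side y 20 [277.8 300.2] [276 297] [279 303] tool rel [-71.3 -15.8 -20. ]
side r 8 [278.5 294.5] [278 293] [279 296] tool rel [-53.9 -14.1 -20. ]
side w 109 [280.6 298.3] [264 286] [294 302] tool rel [-65.3  -9.6 -20. ]
wrist y 87 [226.2 362.4] [224 351] [229 371] tool rel [-71.  -14.1 -20. ]
wrist r 4 [224.  352.5] [224 351] [224 354] tool rel [-63.4 -15.3 -20. ]
wrist w 399 [251.  357.7] [229 352] [273 363] tool rel [-67.4   1.2 -20. ]
```

Everything agrees. By the measured width the pointer stands at 30.5 mm, the collar measures about 31 mm, and the wrist view casts the pointer and collar about 1 mm apart. The tips are within 2 mm of the plug's centre at 90 mm height, and the hold is steady and level.

```bash
python3 -c "
from station import workorder
print(workorder.sign_off())"
```

```text
the job is handed in; nothing more can be done
None
```

I handed the job in: by my measurements the lever is freed and the tweezers are held level about 90 mm above the table over the plug, with the pointer about 0.5–2 mm from the collar's middle, but the sign-off returned no verdict, and I viewed 11 pictures against the limit of 10.

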